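Pin the film chute and lift out the stuck film with tongs

TASK

A film cassette has stopped on end on the landing of the film chute: put the stop pin from its wooden stand down through the eyelet in the bridge over the chute until its head rests on the bridge, and let go of it, so that no more films come down. Then take the tongs, close their jaws on the film (only the tongs may touch it) and lift it to about 10 cm above the landing, without letting it fall. Leave everything else where it is, and finish still holding the film up in the closed tongs.

Things in the scene. Friction and masses are not known exactly. Their poses are not given: they have to be found in the camera images.
- chute: Fixed grey plastic film chute, one piece with its wooden bin. Origin on the counter under the middle of the landing; +x points up the chute, z up. From x = 35 mm a ramp (70 mm between walls) rises at 25 degrees to x = 205 mm, walls up to 215 mm high. Bin: x = -204 to -39 mm, 180 mm wide, 55 mm high, holding a few films. A steel bridge spans the ramp at x = 60 to 90 mm, y = -52 to 52 mm.
- chute_landing (a point): Middle of the top face of the landing, a level plate 70 (chute x) by 110 (y) mm, 100 mm above the counter, with 5 mm high kerbs along both y edges, open towards the bin.
- chute_hole (a point): Centre of the eyelet in the bridge, at the bridge's top face, 196 mm above the counter, 75 mm up-chute from the landing's middle. Vertical round through hole, 12 mm in diameter, 2 mm chamfer; the bridge is 10 mm thick, and the ramp lies about 77 mm below its top, so the seated pin does not touch it.
- film: Loose dark metal 35 mm film cassette standing on end on the landing: cylinder 25 mm in diameter, 44 mm tall, with a black spool end 11 mm wide and 6 mm tall on top, about 30 g. Origin: centre of its underside; z is its axis, up.
- pin: Loose steel stop pin, about 60 g: rod 8 mm in diameter, 70 mm long with a round end, below a round head 16 mm in diameter, 36 mm tall. Origin: centre of the rod's lower end; z along the pin to its head. It starts upright in the wooden stand, its lower 40 mm inside, its head 75 to 111 mm above the counter.
- pin_collar (a point): Centre of the underside of the pin's head, 70 mm above the rod's lower end.
- pin_grip (a point): Point on the pin's axis inside its head, 20 mm above the head's underside, 16 mm below its top.
- pin_stand: Fixed dark wooden block, 55 by 55 by 45 mm tall, with a vertical 10 mm hole, 40 mm deep, in which the pin stands. Origin: centre of its underside.
- tongs: Loose steel spring tongs (85 g in all) lying on their side on the counter, jaws open, 28 mm tall throughout. Origin: at the heel, underside; +x runs along the centreline to the jaws, z up. Two straight arms, 5 mm thick, 190 mm long, hinged at the heel at y = +17 and -17 mm, swing sideways by equal angles and are held open by a spring.
- tongs_grip (a point): On the tongs' centreline midway between the two black plastic grips (60 mm long, 27 mm tall, on the arms' outer faces), 85 mm from the heel, 14 mm above the underside, near the centre of mass. Hold here, fingers outside the grips: 64 mm over the grips when open. They start to close at 8 N and need about 11 N when the arms are parallel.
- tongs_jaws (a point): On the tongs' centreline midway between the two rubber-lined jaws (each 28 mm long, x = 162 to 190 mm), 175 mm from the heel, 14 mm above the underside. Open, 64 mm between the jaw faces, 82 mm over the jaws' backs. 56 mm over the grips leaves about 48 mm between the jaws; 44 mm leaves 24 mm, arms parallel.
- tongs_left: Left arm of the tongs (+y side when the jaws point to +x). Origin at its hinge, underside; x along the arm to the jaw.
- tongs_right: Right arm of the tongs, the mirror of the left. Origin at its hinge, underside; x along the arm to the jaw.
- hood_a: Bystander: black lens hood, an open flaring ring up to 72 mm across and 34 mm tall. Origin: centre of its underside.
- hood_b: Bystander: a second black lens hood of the same shape. Origin: centre of its underside.
- loupe: Bystander: red plastic loupe, 48 mm across and 46 mm tall. Origin: centre of its underside.
- meter: Bystander: silver light meter lying flat, 115 by 62 by 24 mm with a white dome. Origin: centre of its underside.
- adapter: Bystander: chrome flash shoe adapter, 32 by 36 by 26 mm. Origin: centre of its underside.

How it is judged:
By the outcome, as a careful person would: the job done as asked, in the order asked, and still so for the second after the job is handed in, while the arm keeps its last pose, push and grip.
It also fails if it takes over 67 s, if anything falls off the work surface, if the arm or the gripper's body presses on something with over 40 N, if the wrist force passes 120 N, or if a joint passes its speed limit or range.

ROBOT

A 6-joint arm with a two-finger parallel gripper is mounted at the origin on the work surface. World frame = base frame: x ahead of the robot, y to its left, z up, the work surface at z = 0. Lengths are in m, angles in rad, forces in N, time in s.
With the tool pointing down it reaches from about 0.35 to 0.875 m from the base axis. Payload 4.2 kg.
Tool frame: the origin (TCP) lies on the centre line of the jaws, within the pads' length; the fingertips stand 17 mm ahead of it and the grasp point (between the pads) lies 2 mm behind it; z points along the fingers, y is the line along which they close (so a half turn about z gives the same grasp; the last joint's range is limited). The gripper opens to 85 mm and grips with 20 to 120 N. Pads are 22 mm wide; open, the fingers measure 114 mm over their backs; the gripper's body (76 mm by 85 mm) begins 54 mm behind the grasp point. The pads swing forward as they close: fully open they stand 13 mm farther back than shut.
Start: joints at [-1.026, 0.385, 0.008, 0, -1.194, -0.259], TCP at [0.176, -0.6, 0.248] pointing down, gripper open.
Joint ranges: [-3.14, 3.14], [-1.21, 2.06], [-1.07, 1.41], [-3.16, 2.05], [-2.99, -0.16], [-3.1, 3.1]. Speed limits (rad/s): [2.79, 2.79, 3.14, 3.14, 3.14, 3.14].

INTERFACE

Orientations are given as a rotation vector (axis times angle).
In Python, from plant import manip gives the robot as it stands.
- The arm moves only by the tool jog_arm, never from a script. Its arguments are lists of equal length, an entry for each row: "gripper": the gripper command: -1 is fully open, 1 is shut, values between are in proportion; "delta_pos": the shift along the world's x, y, z in m, a list of three; "roll": the turn about the world's z in rad. A call has 1 to 8 rows; each row shifts and turns the commanded pose from where the row before left it; what a row does not reach is not made up. A row lasts 1/10 s, in which the tool goes at most 50 mm and 8.59 degrees, less where a joint would pass 70% of its speed; a pose out of reach is approached as far as the arm can. A call with a gripper value outside its range is refused whole. The fingers move at their own pace and stop on an object; "grip_force" is the grip in N (left out, the last holds). Time passes only in rows, so rows that do not move let the fingers close. It gives the time, the measured TCP pose, the force, the opening and the grip force at its end, in the units of the state.
- manip.get_obs(): the state, without advancing time (a new reading comes with each control period).
- manip.capture(name): name is "scene" or "top" or "wrist"; returns the picture (480x640x3 uint8, blue, green, red); there is no depth.
- manip.get_calibration(name): a dict with "fx", "fy", "cx", "cy" (pixels), "rvec" (rotation vector, rad) and "tvec" (3), from world to camera coordinates, as OpenCV has them; the wrist camera has in their place "mount" (4x4, takes a point from camera to tool coordinates, whose origin is the TCP and whose axes are the flange's). Camera axes: x right, y down, z forward; pixel columns grow to the right and rows downward; lengths in m; the calibration is good to about 2 mm. A picture is of the moment at which its call begins: read the wrist's pose just before it. get_calibration takes no time and is no camera call.
- manip.close_job(): hands the job in; it is judged then, once.
The state is a dict: "t": time; "q": joint angles; "dq": joint speeds; "effort": joint torques, N m; "eef_pos": TCP position; "tcp_rot": TCP orientation; "contact_force": force on the tool from outside, world axes, zero at the start; "wrist_torque": the same for the moment, N m; "gripper_width": finger opening in m; "grasp_force": force on a finger pad.
Only numpy, scipy, OpenCV 4.12 (cv2) and the standard library are available. Lean on these libraries where they do the work, as an engineer would, in place of code of your own. Each camera call takes 0.05 s, during which the arm holds its last target. There are 200 camera calls.

## Working session

There is one attempt and no reset: what is moved stays moved. The work goes in short steps, Python scripts to look and compute and a tool call to move; the robot and the scene stay as the last step left them, time stands still between calls to the robot, and variables do not carry over. Pictures are saved under pics/ and viewed, at most 10 in all, crops included, and the job is handed in when it is done.

Besides the shell and the picture viewer there is one more tool, called after "Request:" as a command line: name --pt "numbers of a row" for each row, then --argument value for the rest. jog_arm: Moves the arm, as the interface text tells. Its arguments: {"type":"object","properties":{"gripper":{"type":"array"},"delta_pos":{"type":"array"},"roll":{"type":"array"},"grip_force":{"type":"number"}},"required":["gripper","delta_pos","roll"]}

```bash
mkdir -p pics; ls; cat > h.py <<'E'
import numpy as np, cv2
from plant import manip
def cal(n):
    c=manip.get_calibration(n); K=np.array([[c['fx'],0,c['cx']],[0,c['fy'],c['cy']],[0,0,1.]])
    if 'rvec' in c: return K,cv2.Rodrigues(np.array(c['rvec'],float))[0],np.array(c['tvec'],float).ravel()
    return K,np.array(c['mount'])
def wristRT(pos,rot):
    K,M=cal('wrist'); T=np.eye(4); T[:3,:3]=cv2.Rodrigues(np.array(rot,float))[0]; T[:3,3]=pos
    W=np.linalg.inv(T@M); return K,W[:3,:3],W[:3,3]
def ray(c,uv):
    K,R,t=c; d=R.T@np.linalg.inv(K)@np.array([uv[0],uv[1],1.]); return -R.T@t,d
def atz(c,uv,z):
    o,d=ray(c,uv); return o+d*(z-o[2])/d[2]
def proj(c,P):
    K,R,t=c; p=(R@np.atleast_2d(P).T).T+t; p=p@K.T; return p[:,:2]/p[:,2:]
def tri(cs,uvs):
    A=np.zeros((3,3));b=np.zeros(3)
    for c,u in zip(cs,uvs):
        o,d=ray(c,u); d=d/np.linalg.norm(d); Q=np.eye(3)-np.outer(d,d); A+=Q;b+=Q@o
    return np.linalg.solve(A,b)
E
python3 - <<'E'
from h import *
o=manip.get_obs(); print(o)
for n in ['top','scene']:
    cv2.imwrite(f'pics/{n}.png',manip.capture(n)); K,R,t=cal(n); print(n,K[0,0],-R.T@t,R[2])
print(cal('wrist'))
E
```

```text
pics
{'t': 0.0, 'q': array([-1.02640042e+00,  3.85522080e-01,  6.63401091e-03, -5.20142756e-04,
       -1.19399519e+00, -2.58596492e-01]), 'dq': array([-0.00118918, -0.00088985,  0.00047107,  0.0007344 , -0.00142279,
       -0.00108772]), 'effort': array([-9.03842392e-04, -3.92292809e+01,  1.88390082e+01,  4.18616250e+00,
       -4.92084117e-03,  1.07629634e-05]), 'eef_pos': array([ 0.17607108, -0.59911501,  0.24724242]), 'tcp_rot': array([ 0.447055  , -3.10924542, -0.00331385]), 'contact_force': array([ 0.23862025, -0.39730828, -0.23422107]), 'wrist_torque': array([ 0.02962066, -0.02335138, -0.01937939]), 'grasp_force': 0.0, 'gripper_width': 0.08569413950328443}
top 500.80155664715767 [ 0.31840401 -0.06466029  1.27085988] [ 0.20888728  0.01893684 -0.97775636]
scene 582.399570664319 [ 1.52557534 -0.09741116  1.1031861 ] [-0.70645897  0.03410869 -0.70693162]
(array([[394.4539955 ,   0.        , 317.53694277],
       [  0.        , 394.4539955 , 240.59160459],
       [  0.        ,   0.        ,   1.        ]]), array([[ 2.54762735e-04, -9.65066830e-01, -2.62003718e-01,
         6.65197819e-02],
       [ 9.99999940e-01,  3.06991452e-04, -1.58412058e-04,
         6.11217432e-04],
       [ 2.33311124e-04, -2.62003662e-01,  9.65066851e-01,
        -1.25542986e-01],
       [ 0.00000000e+00,  0.00000000e+00,  0.00000000e+00,
         1.00000000e+00]]))
```

View pics/top.png

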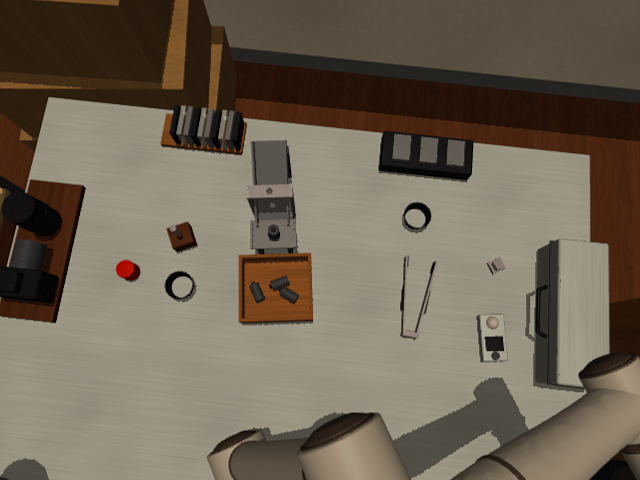

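View pics/scene.png

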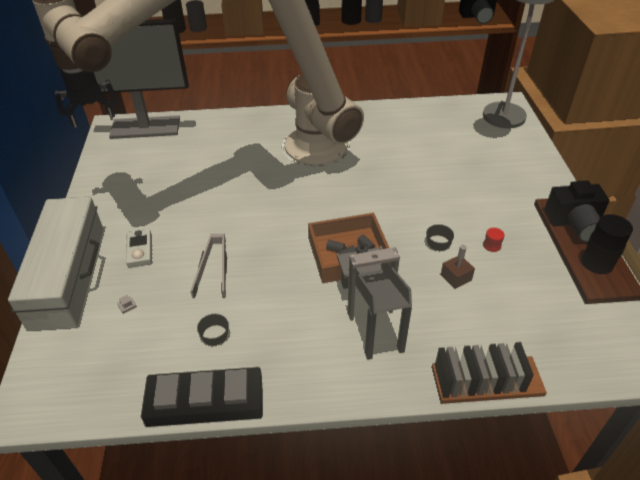

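The top view shows the pin at about (178,230), the bridge eyelet at (269,191), the film at (273,231), and the tongs with heel near (410,335) and jaws at (405,258)/(434,263). The scene view agrees. I'll enlarge these for measuring.

```bash
python3 - <<'E'
from h import *
t=cv2.imread('pics/top.png'); s=cv2.imread('pics/scene.png')
def crop(i,u,v,w,h,k): return cv2.resize(i[v:v+h,u:u+w],None,fx=k,fy=k,interpolation=cv2.INTER_CUBIC)
# row1: top pin, top chute ; row2 tongs
a=crop(t,160,215,40,50,6)      #240x300
b=crop(t,240,135,60,120,5)[:600] #300x600
c=crop(t,390,250,52,94,5) #260x470
W=np.zeros((600,800,3),np.uint8); W[:300,:240]=a; W[:,240:540]=b; W[:470,540:800]=c
W[300:600,:240]=crop(s,440,240,40,50,6)
cv2.imwrite('pics/c1.png',W)
E
```

```text
(no output)
```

View pics/c1.png

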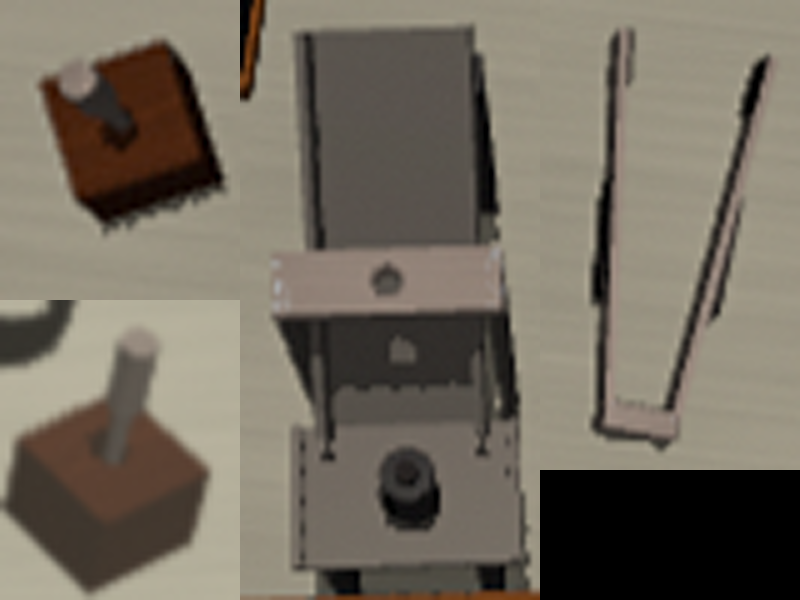

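Montage pixels, converted back to the originals: pin head top at top (172.3,227.3) and scene (462.9,245.9), eyelet at (269.2,190.4), and film spool top at (273.2,229.2). For the tongs, the jaw ends are at (406.5,255.5)/(435.5,261.5) and the heel at about (417.8,336.5).

```bash
python3 - <<'E'
from h import *
T=cal('top');S=cal('scene')
def cp(x,y,ox,oy,u0,v0,k): return (u0+(x-ox+.5)/k-.5, v0+(y-oy+.5)/k-.5)
pt=cp(78,77,0,0,160,215,6); ps=cp(140,338,0,300,440,240,6)
print('pin tri',tri([T,S],[pt,ps]),'atz',atz(T,pt,.111),atz(S,ps,.111))
C=lambda x,y:cp(x,y,240,0,240,135,5); G=lambda x,y:cp(x,y,540,0,390,250,5)
print('hole',atz(T,C(388,280),.196))
b=[atz(T,C(*p),.196)[:2] for p in [(272,256),(498,246),(502,303),(280,313)]]
print('bridge',np.mean(b,0),[np.linalg.norm(b[i]-b[(i+1)%4]) for i in range(4)], b)
l=[atz(T,C(*p),.105)[:2] for p in [(292,427),(518,420),(522,565),(297,570)]]
print('landing',np.mean(l,0),[np.linalg.norm(l[i]-l[(i+1)%4]) for i in range(4)])
r=[atz(T,C(*p),.215)[:2] for p in [(297,34),(474,28)]]; print('ramp top',r)
print('film',atz(T,C(408,473),.15),atz(T,C(408,477),.144))
J=[atz(T,G(*p),.028)[:2] for p in [(619,30),(626,30),(762,60),(770,60),(605,433),(675,438),(597,180),(597,300),(741,200),(714,320)]]
for j in J: print(j)
print('heelw',np.linalg.norm(J[4]-J[5]))
E
```

```text
pin tri [0.59092861 0.30477224 0.11204351] atz [0.5911986  0.30528322 0.111     ] [0.5899838  0.30501265 0.111     ]
hole [0.6810244  0.07695096 0.196     ]
bridge [0.68129808 0.07695655] [np.float64(0.10216866706063628), np.float64(0.02713450722479534), np.float64(0.09986457962837092), np.float64(0.02734360860210848)] [array([0.68626412, 0.13050994]), array([0.70281079, 0.02969008]), array([0.67616877, 0.02454382]), array([0.65994865, 0.12308235])]
landing [0.60520012 0.065281  ] [np.float64(0.10913789872138419), np.float64(0.07192109203180519), np.float64(0.1073039846167681), np.float64(0.07090820429436018)]
ramp top [array([0.78591174, 0.13095389]), array([0.79812337, 0.05174991])]
film [0.60459982 0.06132545 0.15      ] [0.60422644 0.06174698 0.144     ]
[ 0.60573184 -0.26731514]
[ 0.60614089 -0.27084917]
[ 0.59857105 -0.34053491]
[ 0.59903736 -0.34456587]
[ 0.40324594 -0.27596021]
[ 0.40475228 -0.31030007]
[ 0.52778496 -0.26223357]
[ 0.46784219 -0.26694439]
[ 0.5259801  -0.33469758]
[ 0.46460599 -0.32536775]
heelw 0.034372885617580874
```

Request:
jog_arm --gripper '[-1, -1, -1, -1, -1, -1, -1, -1]' --pt "0.018 0.04 0" --pt "0.018 0.04 0" --pt "0.018 0.04 0" --pt "0.018 0.04 0" --pt "0.018 0.04 0" --pt "0.018 0.04 0" --pt "0.018 0.04 0" --pt "0.018 0.04 0" --roll '[0, 0, 0, 0, 0, 0, 0, 0]'

```text
t: 0.9
eef_pos: [0.3203, -0.2779, 0.2481]
tcp_rot: [0.447, -3.11, -0.0]
contact_force: [0.9, -0.5, 0.2]
gripper_width: 0.0854
grasp_force: 0.0
```

Request:
jog_arm --gripper '[-1, -1, -1, -1, -1, -1, -1, -1]' --pt "0.018 0.04 0" --pt "0.018 0.04 0" --pt "0.018 0.04 0" --pt "0.018 0.04 0" --pt "0.018 0.04 0" --pt "0.018 0.04 0" --pt "0.018 0.04 0" --pt "0.018 0.04 0" --roll '[0, 0, 0, 0, 0, 0, 0, 0]'

```text
t: 1.7
eef_pos: [0.4643, 0.0422, 0.2482]
tcp_rot: [0.448, -3.109, -0.0]
contact_force: [1.0, -0.0, 0.1]
gripper_width: 0.0852
grasp_force: 0.0
```

Request:
jog_arm --gripper '[-1, -1, -1, -1, -1, -1, -1, -1]' --pt "0.018 0.04 0" --pt "0.018 0.04 0" --pt "0.018 0.04 0" --pt "0.018 0.04 0" --pt "0.018 0.04 -0.01" --pt "0.018 0.04 -0.02" --pt "0 0 -0.02" --pt "0 0 0" --roll '[0, 0, 0, 0, 0, 0, 0, 0]'

```text
t: 2.5
eef_pos: [0.5703, 0.2803, 0.1935]
tcp_rot: [0.447, -3.101, 0.006]
contact_force: [-0.6, -0.1, 0.1]
gripper_width: 0.0853
grasp_force: 0.0
```

```bash
python3 - <<'E'
from h import *
o=manip.get_obs(); i=manip.capture('wrist'); cv2.imwrite('pics/w1.png',i)
c=wristRT(o['eef_pos'],o['tcp_rot']); print(o['eef_pos'],proj(c,[[.5905,.305,.111],[.5905,.305,.075]]))
np.save('w1.npy',np.r_[o['eef_pos'],o['tcp_rot']])
E
```

```text
[0.5703048  0.28028337 0.19349722] [[348.42864132 303.54877286]
 [344.43666691 281.26696332]]
```

View pics/w1.png

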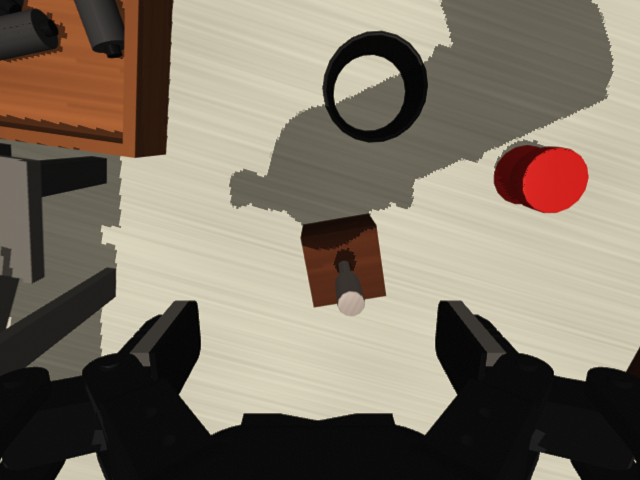

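The pin head top is at (351,303), within about 1.3 mm of the predicted projection. So the pin is at about (0.590, 0.306). Next: descend and grasp.

Request:
jog_arm --gripper '[-1, -1, -1, -1, -1, -1, -1, -1]' --pt "0.01 0.013 0" --pt "0.0097 0.0127 0" --pt "0 0 -0.03" --pt "0 0 -0.03" --pt "0 0 -0.03" --pt "0 0 -0.0065" --pt "0 0 0" --pt "0 0 0" --roll '[0, 0, 0, 0, 0, 0, 0, 0]'

```text
t: 3.35
eef_pos: [0.5932, 0.3065, 0.1044]
tcp_rot: [-0.447, 3.106, 0.002]
contact_force: [-0.3, -0.1, 0.3]
gripper_width: 0.0855
grasp_force: 0.0
```

Request:
jog_arm --gripper '[0.3, 0.5, 0.6, 0.7, 0.8, 1, 1, 1]' --pt "0 0 0" --pt "0 0 0" --pt "0 0 0" --pt "0 0 0" --pt "0 0 0" --pt "0 0 0" --pt "0 0 0" --pt "0 0 0" --roll '[0, 0, 0, 0, 0, 0, 0, 0]' --grip_force 40

```text
t: 4.15
eef_pos: [0.5921, 0.306, 0.102]
tcp_rot: [-0.447, 3.109, -0.0]
contact_force: [0.5, -1.6, 0.9]
gripper_width: 0.0143
grasp_force: 39.0
```

Request:
jog_arm --gripper '[1, 1, 1, 1, 1, 1, 1, 1]' --pt "0 0 0.01" --pt "0 0 0.02" --pt "0 0 0.03" --pt "0 0 0.04" --pt "0 0 0.04" --pt "0 0 0.04" --pt "0 0 0.03" --pt "0 0 0.02" --roll '[0, 0, 0, 0, 0, 0, 0, 0]'

```text
t: 4.95
eef_pos: [0.5921, 0.3063, 0.3357]
tcp_rot: [-0.447, 3.106, 0.004]
contact_force: [0.4, 0.7, -0.6]
gripper_width: 0.0142
grasp_force: 39.0
```

Request:
jog_arm --gripper '[1, 1, 1, 1, 1, 1, 1, 1]' --pt "0.007 -0.019 0" --pt "0.014 -0.035 0" --pt "0.015 -0.04 0" --pt "0.015 -0.04 0" --pt "0.015 -0.04 0" --pt "0.014 -0.035 0" --pt "0.007 -0.02 0" --pt "0 0 0" --roll '[0, 0, 0, 0, 0, 0, 0, 0]'

```text
t: 5.75
eef_pos: [0.6791, 0.0732, 0.3302]
tcp_rot: [0.439, -3.108, 0.001]
contact_force: [0.3, 0.7, -0.7]
gripper_width: 0.0141
grasp_force: 39.1
```

Request:
jog_arm --gripper '[1, 1]' --pt "0 0 0" --pt "0 0 0" --roll '[0, 0]'

```text
t: 5.95
eef_pos: [0.6785, 0.0775, 0.3313]
tcp_rot: [0.448, -3.108, -0.0]
contact_force: [-1.1, -0.3, -0.9]
gripper_width: 0.0147
grasp_force: 39.1
```

```bash
python3 - <<'E'
from h import *
o=manip.get_obs(); e=o['eef_pos']; print(e,o['tcp_rot'],o['grasp_force'])
w=manip.capture('wrist');t=manip.capture('top');s=manip.capture('scene')
cv2.imwrite('pics/w2.png',w);cv2.imwrite('pics/t2.png',t);cv2.imwrite('pics/s2.png',s)
np.save('w2.npy',np.r_[e,o['tcp_rot']])
def crop(i,u,v,W,h,k): return cv2.resize(i[v:v+h,u:u+W],None,fx=k,fy=k,interpolation=cv2.INTER_CUBIC)
W=np.zeros((600,800,3),np.uint8)
W[:300,:400]=cv2.resize(w,(400,300),interpolation=cv2.INTER_AREA)
W[:300,400:800]=crop(t,220,140,100,75,4)
p=e-[0,0,.097]; h=[.681,.077,.196]
print('proj tip,hole: wrist',proj(wristRT(e,o['tcp_rot']),[p,h]),'top',proj(cal('top'),[p,h]),'scene',proj(cal('scene'),[p,h]))
W[300:600,400:800]=crop(s,325,190,100,75,4)
u,v=proj(wristRT(e,o['tcp_rot']),p)[0]; u=int(np.clip(u-66,0,506));v=int(np.clip(v-50,0,380)); print('wcrop',u,v)
W[300:600,:399]=crop(w,u,v,133,100,3)
cv2.imwrite('pics/c2.png',W)
E
```

```text
[0.6784816  0.0775486  0.33132538] [ 4.48318505e-01 -3.10837335e+00 -2.74630499e-04] 39.11907076835632
proj tip,hole: wrist [[316.50368396 250.75413897]
 [314.83192727 237.90352439]] top [[267.26560697 185.81137153]
 [269.17699041 190.60782918]] scene [[375.7284899  241.9300302 ]
 [374.63364897 255.40054086]]
wcrop 250 200
```

View pics/c2.png

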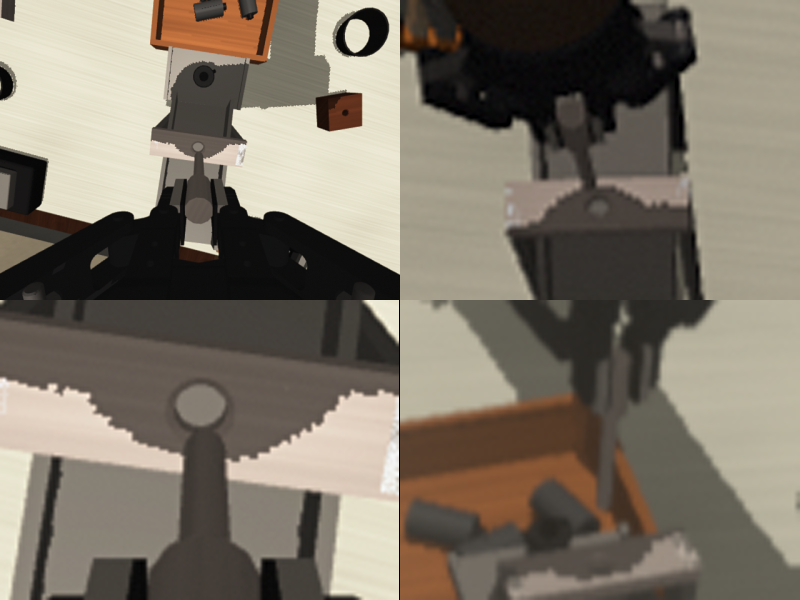

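The wrist crop shows the eyelet at about (317.2,234.5) and the rod's round end centred at about (318.2,249.2). The top and scene views put the rod end at (266.6,186) and (376.4,241.1), close to predicted.

```bash
python3 - <<'E'
from h import *
d=np.load('w2.npy'); c=wristRT(d[:3],d[3:]); T=cal('top');S=cal('scene')
a=atz(c,(318.2,249.2),.2383); h=atz(c,(317.2,234.5),.196)
ht=atz(T,(220+199/4-.4,140+208/4-.4),.196)
print('tip wrist',a,'hole wrist',h,'diff',h-a); print('hole top again',ht)
print('tip top',atz(T,(266.6,186-.0),.2343),'tip scene',atz(S,(376.4,241.1),.2343))
E
```

```text
tip wrist [0.67616621 0.07789897 0.2383    ] hole wrist [0.6782382  0.07787494 0.196     ] diff [ 2.07198713e-03 -2.40298797e-05 -4.23000000e-02]
hole top again [0.67871461 0.07629954 0.196     ]
tip top [0.67789345 0.07893401 0.2343    ] tip scene [0.67616022 0.07931031 0.2343    ]
```

Request:
jog_arm --gripper '[1, 1, 1, 1, 1, 1, 1, 1]' --pt "0.0023 -0.0006 -0.008" --pt "0 0 -0.012" --pt "0 0 -0.01" --pt "0 0 -0.004" --pt "0 0 0" --pt "0 0 0" --pt "0 0 0" --pt "0 0 0" --roll '[0, 0, 0, 0, 0, 0, 0, 0]'

```text
t: 6.9
eef_pos: [0.6814, 0.0765, 0.2984]
tcp_rot: [-0.447, 3.108, 0.0]
contact_force: [0.4, 0.4, -1.0]
gripper_width: 0.0143
grasp_force: 39.1
```

```bash
python3 - <<'E'
from h import *
o=manip.get_obs(); e=o['eef_pos']; print(e,o['tcp_rot'],o['contact_force'])
w=manip.capture('wrist');t=manip.capture('top');s=manip.capture('scene')
np.save('w3.npy',np.r_[e,o['tcp_rot']])
def crop(i,u,v,W,h,k): return cv2.resize(i[v:v+h,u:u+W],None,fx=k,fy=k,interpolation=cv2.INTER_CUBIC)
W=np.zeros((600,800,3),np.uint8)
W[:,:400]=crop(w,280,180,80,120,5)
W[:300,400:800]=crop(t,240,165,50,37,8)[:300].copy() if 0 else cv2.resize(t[165:203,244:295],(400,300),interpolation=cv2.INTER_CUBIC)
W[300:,400:800]=cv2.resize(s[225:270,345:405],(400,300),interpolation=cv2.INTER_CUBIC)
cv2.imwrite('pics/c3.png',W)
E
```

```text
[0.68141519 0.07648704 0.29842338] [-4.47142393e-01  3.10845196e+00  2.46209703e-04] [ 0.40095224  0.39240872 -0.97674626]
```

View pics/c3.png

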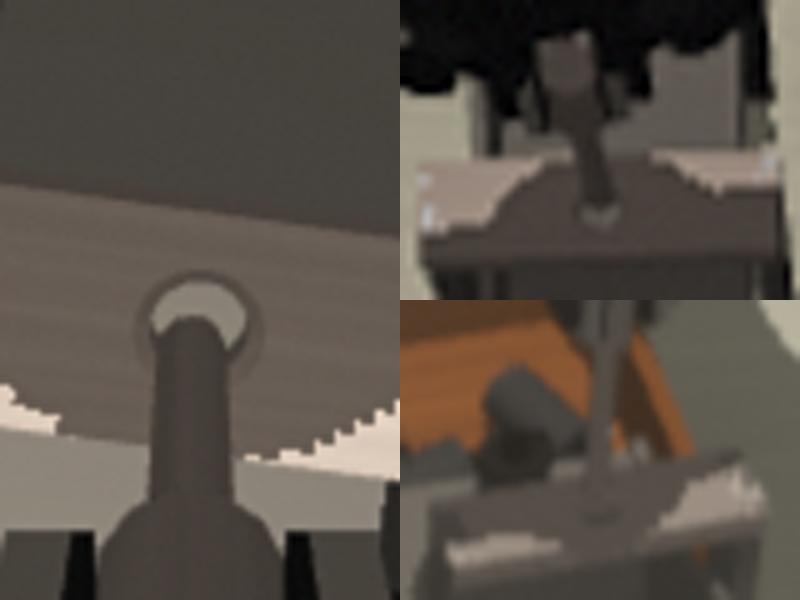

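The wrist crop shows the chamfer ring centred near (198,330) and the rod end's sphere at (191,354). In the top view, the rod end sits just over the eyelet at (599-602,211).

```bash
python3 - <<'E'
from h import *
d=np.load('w3.npy'); c=wristRT(d[:3],d[3:])
P=lambda x,y:(280+(x+.5)/5-.5,180+(y+.5)/5-.5)
a=atz(c,P(191,354),.2054)
print(a)
for h in [(.678,.0765),(.679,.0765),(.68,.0765),(.681,.0765),(.682,.0765)]:
    r=[proj(c,[h[0]+.008*np.cos(q),h[1]+.008*np.sin(q),.196])[0] for q in np.linspace(0,6.28,73)]
    r=(np.array(r)-[280,180])*5; print(h,'x',r[:,0].min(),r[:,0].max(),'y',r[:,1].min(),r[:,1].max())
E
```

```text
[0.68005943 0.07684793 0.2054    ]
(0.678, 0.0765) x 124.3378201772947 257.70031894617716 y 248.1076300770374 376.6065406991237
(0.679, 0.0765) x 122.05514640620066 255.2764835160238 y 255.94484432374912 384.16987121739595
(0.68, 0.0765) x 119.77733671057507 252.85781066282908 y 263.76521279125245 391.7172307589513
(0.681, 0.0765) x 117.5043755599151 250.44428391032227 y 271.5687897352318 399.2486698576937
(0.682, 0.0765) x 115.23624748976204 248.035886852268 y 279.35562917863194 406.7642388345553
```

Request:
jog_arm --gripper '[1, 1, 1, 1, 1, 1]' --pt "0.0005 0.0012 0" --pt "0 0 -0.004" --pt "0 0 -0.005" --pt "0 0 -0.006" --pt "0 0 0" --pt "0 0 0" --roll '[0, 0, 0, 0, 0, 0]'

```text
t: 7.65
eef_pos: [0.6817, 0.0776, 0.2824]
tcp_rot: [0.447, -3.109, 0.0]
contact_force: [0.0, 0.5, -1.0]
gripper_width: 0.0146
grasp_force: 39.1
```

Request:
jog_arm --gripper '[1, 1, 1, 1, 1, 1, 1, 1]' --pt "0 0 -0.008" --pt "0 0 -0.012" --pt "0 0 -0.012" --pt "0 0 -0.012" --pt "0 0 -0.008" --pt "0 0 -0.004" --pt "0 0 0" --pt "0 0 0" --roll '[0, 0, 0, 0, 0, 0, 0, 0]'

```text
t: 8.45
eef_pos: [0.682, 0.0777, 0.2273]
tcp_rot: [-0.447, 3.109, -0.0]
contact_force: [0.9, 0.4, -0.4]
gripper_width: 0.0144
grasp_force: 39.1
```

Request:
jog_arm --gripper '[1, 1, 1, 1, 1, 1]' --pt "0 0 -0.0015" --pt "0 0 -0.0015" --pt "0 0 -0.001" --pt "0 0 -0.0005" --pt "0 0 0" --pt "0 0 0" --roll '[0, 0, 0, 0, 0, 0]'

```text
t: 9.05
eef_pos: [0.6818, 0.0777, 0.2233]
tcp_rot: [-0.448, 3.108, -0.0]
contact_force: [-2.6, 0.7, 4.7]
gripper_width: 0.0143
grasp_force: 39.6
```

Contact at the expected height, so the head is seated. Now release, clear upward and check.

Request:
jog_arm --gripper '[0.5, 0.2, -0.2, -0.6, -1, -1, -1, -1]' --pt "0 0 0" --pt "0 0 0" --pt "0 0 0" --pt "0 0 0" --pt "0 0 0" --pt "0 0 0" --pt "0 0 0.01" --pt "0 0 0.03" --roll '[0, 0, 0, 0, 0, 0, 0, 0]'

```text
t: 9.85
eef_pos: [0.6802, 0.0775, 0.2596]
tcp_rot: [0.446, -3.102, 0.001]
contact_force: [1.5, 0.2, 0.6]
gripper_width: 0.0851
grasp_force: 0.0
```

Request:
jog_arm --gripper '[-1, -1, -1, -1, -1, -1, -1, -1]' --pt "0 0 0.04" --pt "-0.01 -0.02 0.03" --pt "-0.02 -0.035 0" --pt "-0.02 -0.04 0" --pt "-0.02 -0.04 0" --pt "-0.02 -0.04 0" --pt "-0.02 -0.04 0" --pt "-0.02 -0.04 0" --roll '[0, 0, 0, 0, 0, 0, 0, 0]'

```text
t: 10.65
eef_pos: [0.5507, -0.1788, 0.3336]
tcp_rot: [-0.448, 3.108, -0.001]
contact_force: [0.8, 0.1, 0.7]
gripper_width: 0.0851
grasp_force: 0.0
```

Request:
jog_arm --gripper '[-1, -1, -1, -1, -1, -1, -1, -1]' --pt "-0.015 -0.04 -0.02" --pt "-0.015 -0.035 -0.03" --pt "-0.01 -0.02 -0.03" --pt "0 -0.01 -0.03" --pt "0 0 0" --pt "0 0 0" --pt "0 0 0" --pt "0 0 0" --roll '[0, 0, 0, 0, 0, 0, 0, 0]'

```text
t: 11.45
eef_pos: [0.513, -0.2819, 0.2245]
tcp_rot: [-0.449, 3.106, -0.003]
contact_force: [0.0, -0.1, 0.3]
gripper_width: 0.0855
grasp_force: 0.0
```

```bash
python3 - <<'E'
from h import *
o=manip.get_obs(); e=o['eef_pos']; print(e,o['tcp_rot'],o['q'])
w=manip.capture('wrist');t=manip.capture('top');s=manip.capture('scene')
np.save('w4.npy',np.r_[e,o['tcp_rot']]); cv2.imwrite('pics/w4.png',w)
W=np.zeros((600,800,3),np.uint8)
W[:480,:640]=w
W[480:600,640:800]=cv2.resize(t[175:205,250:290],(160,120),interpolation=cv2.INTER_CUBIC)
W[360:480,640:800]=cv2.resize(s[225:285,340:420],(160,120),interpolation=cv2.INTER_CUBIC)
cv2.imwrite('pics/c4.png',W)
c=wristRT(e,o['tcp_rot']); print(proj(c,[[.497,-.299,.028],[.602,-.306,.028],[.404,-.293,.028]]))
E
```

```text
[ 0.51298055 -0.28190877  0.22450589] [-4.49136777e-01  3.10579802e+00 -2.72254542e-03] [-2.25804477e-01  3.33603365e-01 -1.31569813e-01  4.02843085e-04
 -1.10174572e+00 -1.05793977e+00]
[[302.89909611 191.40217232]
 [262.76351619 302.64694106]
 [344.07245635  76.50422414]]
```

View pics/c4.png

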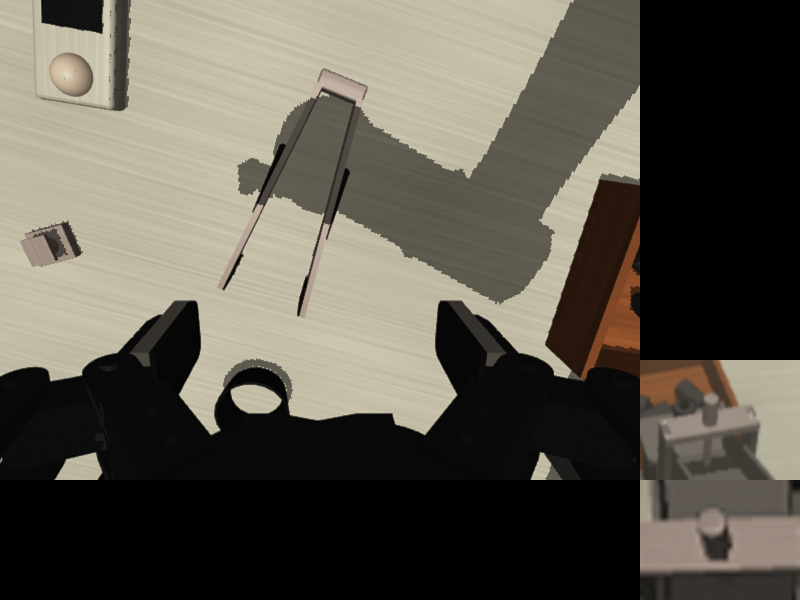

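The pin is seated on the bridge. In the wrist view, the tongs' jaw tips are at (221,288) and (302,316), the heel corners at (322,70)/(367,87), and the grip outer edges at (283,146)-(262,206) and (348,170)-(333,225).

```bash
python3 - <<'E'
from h import *
d=np.load('w4.npy'); c=wristRT(d[:3],d[3:])
f=lambda u,v,z=.028:atz(c,(u,v),z)[:2]
j=[f(221,288),f(302,316)]; h=[f(322,70),f(367,87)]; print('jaw',j,np.linalg.norm(j[0]-j[1])); print('heel',h,np.linalg.norm(h[0]-h[1]))
J=np.mean(j,0);H=np.mean(h,0);v=J-H; print(J,H,np.linalg.norm(v),np.arctan2(v[1],v[0]))
u=v/np.linalg.norm(v); print('grip from jaw',J-u*.105)
g=[f(283,146),f(262,206),f(348,170),f(333,225)]; print('grips',g,np.mean(g,0),np.linalg.norm(np.mean(g[:2],0)-np.mean(g[2:],0)))
R=cv2.Rodrigues(d[3:])[0]; print('tool y ang',np.arctan2(R[1,1],R[0,1]))
E
```

```text
jaw [array([ 0.5989339 , -0.34452248]), array([ 0.60455572, -0.26918079])] 0.07555114776349625
heel [array([ 0.40436049, -0.31038234]), array([ 0.40615848, -0.27395626])] 0.03647042636571637
[ 0.60174481 -0.30685163] [ 0.40525948 -0.2921693 ] 0.19703312773678863 -0.07458620216766941
grip from jaw [ 0.49703674 -0.29902734]
grips [array([ 0.46672039, -0.32405985]), array([ 0.51823349, -0.32810093]), array([ 0.4700323 , -0.26886925]), array([ 0.5169666 , -0.26711051])] [ 0.4929882  -0.29703514] 0.05809950675034842
tool y ang 1.8580262620359094
```

Request:
jog_arm --gripper '[-0.73, -0.73, -0.73, -0.73, -0.73, -0.73, -0.73, -0.73]' --pt "-0.0055 -0.0056 0" --pt "-0.0055 -0.0056 0" --pt "-0.0055 -0.0056 0" --pt "0 0 -0.04" --pt "0 0 -0.05" --pt "0 0 -0.04" --pt "0 0 -0.02" --pt "0 0 0" --roll '[-0.12, -0.12, -0.119, 0, 0, 0, 0, 0]'

```text
t: 12.4
eef_pos: [0.4933, -0.2983, 0.0693]
tcp_rot: [-0.115, -3.133, -0.003]
contact_force: [-0.1, 0.4, 1.5]
gripper_width: 0.0744
grasp_force: 0.0
```

Request:
jog_arm --gripper '[-0.73, -0.73, -0.73]' --pt "0 0 0" --pt "0 0 0" --pt "0 0 0" --roll '[0, 0, 0]'

```text
t: 12.7
eef_pos: [0.4964, -0.2994, 0.0742]
tcp_rot: [0.114, 3.136, -0.002]
contact_force: [-0.8, -1.0, 0.6]
gripper_width: 0.0739
grasp_force: 0.0
```

```bash
python3 - <<'E'
from h import *
o=manip.get_obs(); e=o['eef_pos']; R=cv2.Rodrigues(o['tcp_rot'])[0]; print(e,'tool y ang',np.arctan2(R[1,1],R[0,1]),o['gripper_width'])
w=manip.capture('wrist'); np.save('w5.npy',np.r_[e,o['tcp_rot']]); cv2.imwrite('pics/w5.png',w)
E
```

```text
[ 0.49635487 -0.29940876  0.07422055] tool y ang 1.4978507802796512 0.07393774165637261
```

View pics/w5.png

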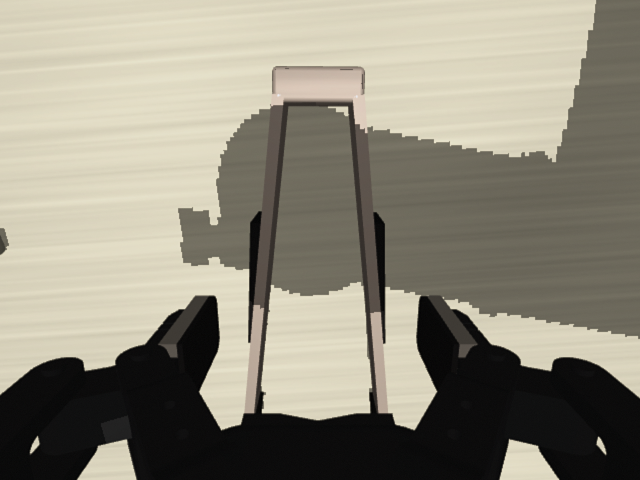

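The tongs are centred at column 318 between the fingers (218/418) and aligned. Descending.

Request:
jog_arm --gripper '[-0.73, -0.73, -0.73, -0.73, -0.73, -0.73, -0.73]' --pt "0.0005 0.0005 -0.02" --pt "0 0 -0.02" --pt "0 0 -0.01" --pt "0 0 -0.003" --pt "0 0 0" --pt "0 0 0" --pt "0 0 0" --roll '[0, 0, 0, 0, 0, 0, 0]'

```text
t: 13.45
eef_pos: [0.4963, -0.2988, 0.0202]
tcp_rot: [0.115, 3.138, -0.001]
contact_force: [0.5, -0.5, 0.1]
gripper_width: 0.0739
grasp_force: 0.0
```

Request:
jog_arm --gripper '[-0.73, -0.73, -0.73, -0.73]' --pt "0 0 -0.003" --pt "0 0 0" --pt "0 0 0" --pt "0 0 0" --roll '[0, 0, 0, 0]'

```text
t: 13.85
eef_pos: [0.4957, -0.2986, 0.0163]
tcp_rot: [0.115, 3.139, -0.0]
contact_force: [-0.5, -0.4, -1.3]
gripper_width: 0.0737
grasp_force: 0.0
```

Request:
jog_arm --gripper '[-0.6, -0.5, -0.45, -0.4, -0.35, -0.35, -0.35]' --pt "0 0 0" --pt "0 0 0" --pt "0 0 0" --pt "0 0 0" --pt "0 0 0" --pt "0 0 0" --pt "0 0 0" --roll '[0, 0, 0, 0, 0, 0, 0]' --grip_force 40

```text
t: 14.55
eef_pos: [0.4966, -0.2991, 0.0177]
tcp_rot: [0.114, 3.137, -0.002]
contact_force: [-1.2, -0.3, 7.4]
gripper_width: 0.0577
grasp_force: 10.0
```

Request:
jog_arm --gripper '[-0.35, -0.35, -0.35, -0.35, -0.35, -0.35, -0.35, -0.35]' --pt "0 0 0.003" --pt "0 0 0.005" --pt "0 0 0.01" --pt "0 0 0.015" --pt "0 0 0.02" --pt "0 0 0.01" --pt "0 0 0" --pt "0 0 0" --roll '[0, 0, 0, 0, 0, 0, 0, 0]'

```text
t: 15.35
eef_pos: [0.4954, -0.2984, 0.0791]
tcp_rot: [-0.115, -3.139, -0.001]
contact_force: [-0.1, 0.7, -0.5]
gripper_width: 0.0579
grasp_force: 8.3
```

```bash
python3 - <<'E'
from h import *
o=manip.get_obs(); e=o['eef_pos']; print(e,o['gripper_width'],o['grasp_force'],o['contact_force'],o['wrist_torque'])
w=manip.capture('wrist'); np.save('w6.npy',np.r_[e,o['tcp_rot']]); t=manip.capture('top');s=manip.capture('scene')
W=np.zeros((600,800,3),np.uint8); W[:360,:480]=cv2.resize(w,(480,360),interpolation=cv2.INTER_AREA)
W[360:600,480:800]=cv2.resize(s[200:320,150:310],(320,240),interpolation=cv2.INTER_CUBIC)
cv2.imwrite('pics/c6.png',W)
E
```

```text
[ 0.49537124 -0.29839261  0.0790766 ] 0.05792924303333674 8.335775882005692 [-0.06459784  0.74536205 -0.46748922] [0.02135377 0.04461501 0.02308414]
```

View pics/c6.png

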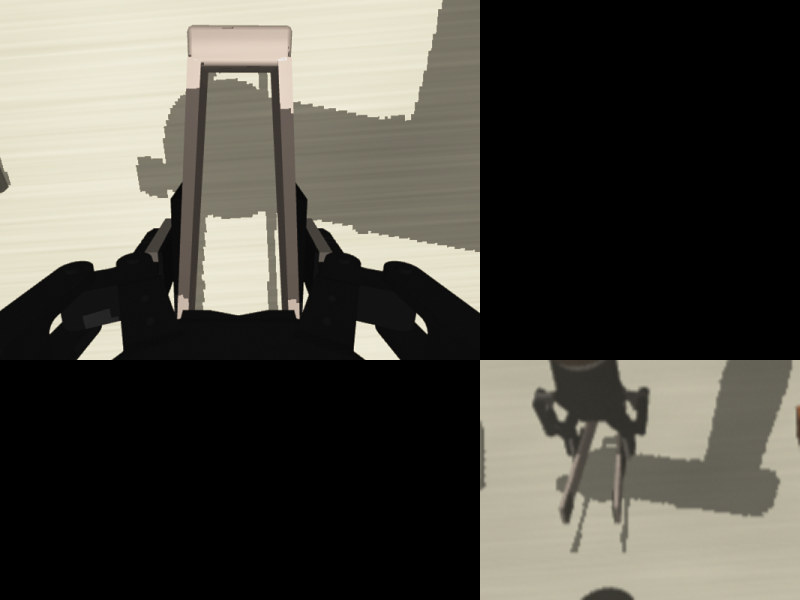

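The tongs are held level in the fingers with the jaws ahead. Next: raise and carry them over the film.

Request:
jog_arm --gripper '[-0.35, -0.35, -0.35, -0.35, -0.35, -0.35, -0.35, -0.35]' --pt "0 0 0.015" --pt "0 0 0.025" --pt "0 0 0.03" --pt "0 0.01 0.025" --pt "0.002 0.02 0.015" --pt "0.002 0.03 0.012" --pt "0.002 0.03 0" --pt "0.002 0.03 0" --roll '[0, 0, 0, 0, 0, 0.03, 0.03, 0.03]'

```text
t: 16.3
eef_pos: [0.5035, -0.1776, 0.201]
tcp_rot: [0.027, -3.141, -0.0]
contact_force: [0.4, 0.8, -1.0]
gripper_width: 0.0577
grasp_force: 8.3
```

Request:
jog_arm --gripper '[-0.35, -0.35, -0.35, -0.35, -0.35, -0.35, -0.35, -0.35]' --pt "0.002 0.03 0" --pt "0.002 0.03 0" --pt "0.002 0.035 0" --pt "0.002 0.035 0" --pt "0.002 0.035 0" --pt "0.002 0.03 0" --pt "0 0.02 0" --pt "0 0.01 0" --roll '[0.03, 0.03, 0.03, 0.03, 0.021, 0, 0, 0]'

```text
t: 17.1
eef_pos: [0.5154, 0.0479, 0.2005]
tcp_rot: [0.25, -3.13, 0.0]
contact_force: [-0.1, -0.8, -1.1]
gripper_width: 0.0576
grasp_force: 8.3
```

Request:
jog_arm --gripper '[-0.35, -0.35, -0.35]' --pt "0 0 0" --pt "0 0 0" --pt "0 0 0" --roll '[0, 0, 0]'

```text
t: 17.4
eef_pos: [0.5155, 0.0454, 0.2011]
tcp_rot: [0.246, -3.131, 0.0]
contact_force: [0.7, 0.6, -1.3]
gripper_width: 0.0578
grasp_force: 8.3
```

```bash
python3 - <<'E'
from h import *
o=manip.get_obs(); e=o['eef_pos']; R=cv2.Rodrigues(o['tcp_rot'])[0]; a=np.arctan2(R[1,1],R[0,1])-np.pi/2
print(e,'tongs yaw',a,o['gripper_width'],o['grasp_force'])
j=e+.09*np.array([np.cos(a),np.sin(a),0]); print('jaws',j)
t=manip.capture('top');s=manip.capture('scene')
cv2.imwrite('pics/t7.png',t);cv2.imwrite('pics/s7.png',s)
W=np.zeros((600,800,3),np.uint8); 
W[:,:400]=cv2.resize(t[160:280,230:310],(400,600),interpolation=cv2.INTER_CUBIC)
W[:,400:]=cv2.resize(s[180:300,320:400],(400,600),interpolation=cv2.INTER_CUBIC)
cv2.imwrite('pics/c7.png',W)
n=np.array([-np.sin(a),np.cos(a),0]);x=np.array([np.cos(a),np.sin(a),0])
for nm,o_ in (('top',(230,160)),('scene',(320,180))):
    P=[e+.105*x+q*.036*n+[0,0,z] for q in(1,-1) for z in(.0105,-.0175)]
    P+=[[.6045,.0615,.15]]
    print(nm,(proj(cal(nm),P)-o_)*5+([400,0] if nm=='scene' else [0,0]))
E
```

```text
[0.51554473 0.04542577 0.20112049] tongs yaw 0.15654262244133088 0.05784262778713379 8.342291861772537
jaws [0.60444423 0.05945714 0.20112049]
top [[126.47070072 280.90859149]
 [133.48536789 298.52205842]
 [290.28308512 274.4727991 ]
 [293.31853093 292.2267838 ]
 [215.59724016 346.16532501]]
scene [[698.7539059  238.70677018]
 [694.90860317 283.86235131]
 [540.78204036 266.83751431]
 [539.32872249 311.92398216]
 [609.44204897 327.06879197]]
```

View pics/c7.png

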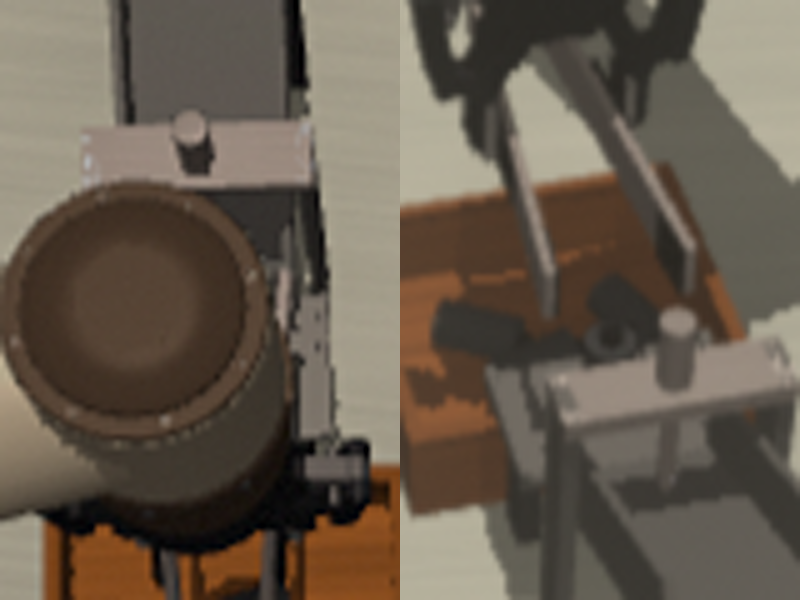

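In the scene crop, the jaw tips at (694,240-295) and (550,262-318) match the prediction, and the film's spool end at (609,335) lies between and below them. Lowering around the film.

Request:
jog_arm --gripper '[-0.35, -0.35, -0.35, -0.35, -0.35, -0.35, -0.35, -0.35]' --pt "0 0.002 0" --pt "0 0 -0.01" --pt "0 0 -0.018" --pt "0 0 -0.018" --pt "0 0 -0.016" --pt "0 0 -0.01" --pt "0 0 0" --pt "0 0 0" --roll '[0, 0, 0, 0, 0, 0, 0, 0]'

```text
t: 18.3
eef_pos: [0.516, 0.0484, 0.1294]
tcp_rot: [-0.248, 3.131, -0.0]
contact_force: [1.1, 0.7, -0.2]
gripper_width: 0.0576
grasp_force: 8.3
```

```bash
python3 - <<'E'
from h import *
o=manip.get_obs(); e=o['eef_pos']; print(e,o['gripper_width'],o['grasp_force'],o['contact_force'])
s=manip.capture('scene'); 
cv2.imwrite('pics/c8.png',cv2.resize(s[195:285,320:410],(600,600),interpolation=cv2.INTER_CUBIC))
E
```

```text
[0.51603078 0.04838491 0.12944865] 0.05761620550266451 8.346145302057266 [ 1.12533941  0.72952148 -0.22174642]
```

View pics/c8.png

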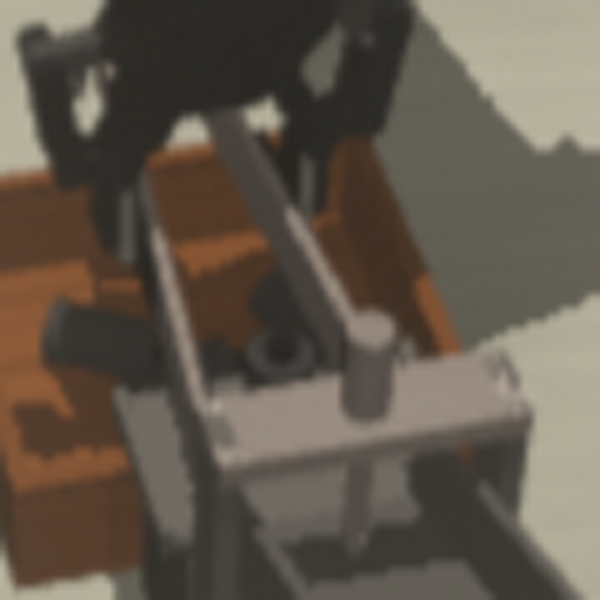

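The film's spool end at (280,350) lies between the two arms, so I'm closing the jaws. This was one picture over the limit of ten (11 viewed). From here I'll check by numbers only.

Request:
jog_arm --gripper '[-0.3, -0.26, -0.22, -0.18, -0.14, -0.1, -0.07, -0.05]' --pt "0 0 0" --pt "0 0 0" --pt "0 0 0" --pt "0 0 0" --pt "0 0 0" --pt "0 0 0" --pt "0 0 0" --pt "0 0 0" --roll '[0, 0, 0, 0, 0, 0, 0, 0]'

```text
t: 19.15
eef_pos: [0.5157, 0.0484, 0.1293]
tcp_rot: [0.248, -3.132, -0.0]
contact_force: [0.0, 0.2, -0.8]
gripper_width: 0.0452
grasp_force: 15.5
```

Request:
jog_arm --gripper '[0, 0.1, 0.3, 0.3, 0.3]' --pt "0 0 0" --pt "0 0 0" --pt "0 0 0" --pt "0 0 0" --pt "0 0 0" --roll '[0, 0, 0, 0, 0]'

```text
t: 19.65
eef_pos: [0.5157, 0.0484, 0.1293]
tcp_rot: [-0.248, 3.132, 0.0]
contact_force: [-0.3, 0.3, -0.6]
gripper_width: 0.044
grasp_force: 40.8
```

The jaws stopped on the film at 44 mm and 40 N. Lifting 100 mm straight up, slowly.

Request:
jog_arm --gripper '[0.3, 0.3, 0.3, 0.3, 0.3, 0.3, 0.3, 0.3]' --pt "0 0 0.003" --pt "0 0 0.006" --pt "0 0 0.008" --pt "0 0 0.009" --pt "0 0 0.009" --pt "0 0 0.009" --pt "0 0 0.009" --pt "0 0 0.009" --roll '[0, 0, 0, 0, 0, 0, 0, 0]'

```text
t: 20.45
eef_pos: [0.5157, 0.0484, 0.1922]
tcp_rot: [-0.248, 3.131, 0.0]
contact_force: [1.0, 0.3, -1.8]
gripper_width: 0.044
grasp_force: 40.8
```

Request:
jog_arm --gripper '[0.3, 0.3, 0.3, 0.3, 0.3, 0.3, 0.3, 0.3]' --pt "0 0 0.009" --pt "0 0 0.009" --pt "0 0 0.009" --pt "0 0 0.007" --pt "0 0 0.004" --pt "0 0 0" --pt "0 0 0" --pt "0 0 0" --roll '[0, 0, 0, 0, 0, 0, 0, 0]'

```text
t: 21.25
eef_pos: [0.5154, 0.0483, 0.2288]
tcp_rot: [0.247, -3.131, 0.0]
contact_force: [-0.1, -0.7, -2.2]
gripper_width: 0.0441
grasp_force: 40.8
```

```bash
python3 - <<'E'
from h import *
o=manip.get_obs(); e=o['eef_pos']; print(o['t'],e,o['gripper_width'],o['grasp_force'],o['contact_force'])
s=manip.capture('scene'); cv2.imwrite('pics/s9.png',s); S=cal('scene'); old=cv2.imread('pics/s7.png')
g=lambda i,p,r=3:i[int(p[1])-r:int(p[1])+r+1,int(p[0])-r:int(p[0])+r+1].mean((0,1)).round()
lo,hi,mid,pin=proj(S,[[.6045,.0615,.144],[.6045,.0615,.244],[.6045,.0615,.225],[.681,.077,.225]])
print('px',lo,hi)
print('old film place: before',g(old,lo),'now',g(s,lo)); print('lifted place: before',g(old,mid),g(old,hi),'now',g(s,mid),g(s,hi)); print('pin',g(old,pin,1),g(s,pin,1))
# darkness column between the jaws
u=int(round(hi[0])); 
for v in range(int(hi[1])-10,int(lo[1])+16,3): print(v,s[v,u-6:u+7:3].mean(1).round().astype(int))
E
```

```text
21.25 [0.51544168 0.048307   0.22880577] 0.04412497076940973 40.79616732895374 [-0.05291687 -0.66009532 -2.21146374]
px [361.78450464 247.24458785] [363.60733519 215.12595256]
old film place: before [49. 53. 57.] now [44. 56. 72.]
lifted place: before [42. 58. 81.] [65. 78. 94.] now [49. 53. 55.] [57. 63. 65.]
pin [120. 131. 143.] [121. 132. 144.]
205 [144  67  88 114  94]
208 [175 122  66 133  95]
211 [172 167  66 104 103]
214 [131  58  44  62 128]
217 [ 55  61  48  68 104]
220 [59 48 53 48 53]
223 [119  48  49  47  40]
226 [82 48 49 48 39]
229 [78 48 48 48 42]
232 [77 47 47 45 56]
235 [59 49 49 57 57]
238 [50 50 47 49 56]
241 [47 48 49 48 48]
244 [56 46 46 48 48]
247 [58 58 47 47 47]
250 [ 67  82  71  98 104]
253 [115 132 137 139 135]
256 [140 140 141 141 138]
259 [140 141 142 141 141]
262 [138 136 129 116 105]
```

The film is up: film-grey pixels now fill the lifted position, the jaw width is unchanged at 44 mm, and the lift measures 99.5 mm. The pin hasn't moved. Handing in.

```bash
python3 -c "
from plant import manip
print(manip.close_job())"
```

```text
the job is handed in; nothing more can be done
None
```

The job is handed in: the stop pin is seated in the bridge eyelet and released, and the tongs hold the film about 10 cm above the landing (99.5 mm by the arm's reading, at 21 s of the 67 s allowed); I viewed 11 pictures, one over the limit of 10.

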